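Bring the suspect patch under the pointer and hold the magnifier over it

TASK

On the inspection stage, slide the blue carrier by its black knob until the blue dot of the master sample is under the fixed pointer's tip and pause there to check it, then move on until the red dot of the suspect sample is under the tip, and leave the carrier there. Then pick up the hand magnifier by its handle, carry it over the pouch stacks, and finish while still holding it, level and motionless, its lens centred over the pointer's tip and its underside about 12 mm clear above the pointer rod, for a colleague to look through. The magnifier must not touch the stage or the samples, the samples stay seated in their nests, and the other things on the table stay where they are.

Things in the scene. Friction and masses are not known exactly. Their poses are not given: they have to be found in the camera images.
- stage: Fixed stage: grey base 280 x 210 x 12 mm with two stacked slides. Origin on the table directly below the pointer's tip; the base runs from 165 mm before it (-x, robot's side) to 115 mm beyond, and 105 mm to either side. Its own x and y axes, turned by its yaw, are the slides' directions. At x = +98 mm stands a steel column 92 mm high, with a blue clamp that carries the pointer.
- pointer_tip (a point): The lowest point of the fixed pointer: a steel rod of 5 mm diameter, level, that runs from the column toward the robot and ends in a small orange cone that points down. The tip is 63 mm above the table; the rod's upper side is 9.5 mm above the tip. The tip clears the tops of the samples by 5 mm.
- carrier: Blue plate, 90 (x) x 100 mm, top 50 mm above the table, with four square nests 44 mm apart in x and y. Origin at table height below the middle of the nests; axes as the stage's. A 60 mm wide tongue towards the robot carries the knob. It slides along x (65 mm short of the tip to 30 mm beyond) and y (40 mm either side of it); about 1.5 N drag each; it stays where left. It starts nearest the robot.
- knob (a point): Centre of the black round knob, 24 mm in diameter and 18 mm high (58 to 76 mm above the table; below it a 14 mm stem, then the carrier's top at 50 mm). It is fixed to the carrier, 75 mm from the carrier's origin towards the robot.
- master: Master sample: clear square plate 34 x 34 x 12 mm, 18 g, loose in any of the four nests (5 mm deep, 1 mm wider than it), with a round cream patch and in its middle a blue dot of 12 mm. Origin at the centre of its underside, 45 mm above the table, straight below the dot.
- suspect: Suspect sample: as the master, in another nest, but with a red dot. Origin at the centre of its underside, straight below the dot.
- plain_a: Bystander in another nest: a sample plate of the same size with a cream patch and no dot.
- plain_b: Bystander in another nest: a sample plate of the same size with a cream patch and no dot.
- magnifier: Hand magnifier lying flat on the blue mat (3 mm thick), about 0.11 kg. Origin at the centre of the lens on its underside; z up; the handle extends along its own -x, from 48 to 142 mm. Dark lens frame 72 mm across, 10 mm thick; black handle 94 mm long, 18 mm wide, 14 mm high, its underside level with the frame's.
- grip (a point): A good point to grip the handle: 80 mm from the lens centre along the handle, 7 mm above the magnifier's underside, mid-width.
- stack_low: Bystander and obstacle: banded stack of cream pouches, 110 x 90 x 90 mm high. Origin at the centre of its underside.
- stack_high: Bystander and obstacle: banded stack of cream pouches with a pink band, 110 x 90 x 120 mm high. Origin at the centre of its underside.
- card_bundle: Bystander: banded bundle of white cards, 120 x 80 x 55 mm high, left of the stage.
- tweezers: Bystander: steel tweezers, 130 mm long, lying on the table.
- spray_jar: Bystander: white jar with a blue cap, 60 mm in diameter, 110 mm high.
There are look-alikes about, which are no part of the job. What is shaped like the suspect but orange is not meant.

How it is judged:
On the way, in this order (a step that is already met when the one before it is completed fails the run):
1. the blue dot of the master sample rests under the pointer's tip (within 6 mm) (horizontal distance between master and pointer_tip below 0.006 m and linear speed of master below 0.01 m/s), for 0.3 s.
2. the red dot of the suspect sample rests under the pointer's tip (within 6 mm) (horizontal distance between suspect and pointer_tip below 0.006 m and linear speed of suspect below 0.01 m/s), for 0.3 s.
At the end, for the whole second after the job is handed in: Red dot under the pointer's tip (within 6 mm); magnifier held still by the fingers alone, level within 8 degrees, lens centre within 8 mm of the tip seen from above, underside 4 to 22 mm above the pointer rod, touching neither stage nor samples (horizontal distance between suspect and pointer_tip below 0.006 m and horizontal distance between magnifier and pointer_tip below 0.008 m and z of magnifier in the frame of pointer_tip between 0.0135 and 0.0315 m and angle between magnifier's own z axis and vertical below 0.14 rad and linear speed of magnifier below 0.01 m/s and contact force between magnifier and the fingers above 2 N and contact force between magnifier and stage below 0.05 N and contact force between magnifier and suspect below 0.05 N); the arm keeps its last pose, push and grip.
It fails at once if the magnifier strikes the stage, its pointer or a sample (contact force between magnifier and stage above 0.5 N or contact force between magnifier and master above 0.5 N or contact force between magnifier and suspect above 0.5 N or contact force between magnifier and plain_a above 0.5 N or contact force between magnifier and plain_b above 0.5 N).
It fails at once if a sample comes out of its nest (z of any of master, suspect, plain_a, plain_b in the frame of carrier above 0.049 m).
It fails at once if a bystander on the table is moved by more than 15 mm (distance of any of stack_low, stack_high, card_bundle, tweezers, spray_jar from where it was at the start of the episode above 0.015 m).
It also fails if it takes over 70 s, if anything falls off the work surface, if the arm or the gripper's body presses on something with over 40 N, if the wrist force passes 120 N, or if a joint passes its speed limit or range.

ROBOT

A 7-joint arm with a two-finger parallel gripper is mounted at the origin on the work surface. World frame = base frame: x ahead of the robot, y to its left, z up, the work surface at z = 0. Lengths are in m, angles in rad, forces in N, time in s.
With the tool pointing down it reaches from about 0.35 to 0.9 m from the base axis. Payload 8.1 kg.
Tool frame: the origin (TCP) lies at the very end of the fingers, on their centre line; the grasp point (between the pads) lies 19 mm behind it; z points along the fingers, y is the line along which they close (so a half turn about z gives the same grasp; the last joint's range is limited). The gripper opens to 92 mm and grips with 3 to 60 N. Pads are 19 mm wide; open, the fingers measure 130 mm over their backs; the gripper's body (75 mm by 190 mm) begins 47 mm behind the grasp point.
Start: joints at [1.128, 0.434, 0.025, 1.573, -0.012, 1.134, -0.075], TCP at [0.208, -0.589, 0.227] pointing down, gripper open.
Joint ranges: [-2.62, 2.62], [-0.44, 2.09], [-1.27, 1.32], [0.08, 2.57], [-1.32, 4.46], [0.12, 2], [-2.74, 2.74]. Speed limits (rad/s): [2.22, 2.22, 3.01, 3.01, 3.14, 3.14, 3.14].

INTERFACE

Orientations are given as a rotation vector (axis times angle).
In Python, from cell import readout, cams, job gives the robot as it stands.
- The arm moves only by the tool drive_tool, never from a script. Its argument "commands" is a list of rows, each a list of 3 entries, a list of its own where there are three numbers: the turn, a rotation vector about the tool's x, y, z in rad, then the shift along the tool's x, y, z in cm, then the gripper's target within -1 to 1 (fully open at 1, half-way at 0, shut at -1). A call has 1 to 20 rows; each row is the pose to reach, as a shift and turn from the pose commanded when the call began, along the tool's axes at that moment; what a row does not reach only later rows make up. A row lasts 1/12 s, in which the tool goes at most 41.7 mm and 7.16 degrees, less where a joint would pass 70% of its speed; a pose out of reach is approached as far as the arm can. A call with a gripper value outside its range is refused whole. The fingers move at their own pace and stop on an object; "newtons" is the grip in N (left out, the last holds). Time passes only in rows, so rows that repeat a pose let the fingers close. It gives the time, the measured TCP pose, the force, the opening and the grip force at its end, in the units of the state.
- readout.observe(): the state, without advancing time (a new reading comes with each control period).
- cams.get_image(name): name is "side" or "top"; returns the picture (400x640x3 uint8, blue, green, red); there is no depth.
- cams.camera_info(name): a dict with "camera_matrix" (3x3 intrinsics, pixels), "R" (3x3) and "t" (3): a world point X has camera coordinates R X + t. Camera axes: x right, y down, z forward; pixel columns grow to the right and rows downward; lengths in m; the calibration is good to about 2 mm. A picture is of the moment at which its call begins. camera_info takes no time and is no camera call.
- job.sign_off(): hands the job in; it is judged then, once.
The state is a dict: "clock": time; "joints": joint angles; "dq": joint speeds; "joint_efforts": joint torques, N m; "position": TCP position; "ee_rot": TCP orientation; "force": force on the tool from outside, world axes, zero at the start; "ft_torque": the same for the moment, N m; "width": opening from 0.0 (shut) to 1.0 (fully open); "gripper_force": force on a finger pad.
Only numpy, scipy, OpenCV 4.12 (cv2) and the standard library are available. Lean on these libraries where they do the work, as an engineer would, in place of code of your own. Each camera call takes 0.05 s, during which the arm holds its last target. There are 200 camera calls.

## Working session

There is one attempt and no reset: what is moved stays moved. The work goes in short steps, Python scripts to look and compute and a tool call to move; the robot and the scene stay as the last step left them, time stands still between calls to the robot, and variables do not carry over. Pictures are saved under pics/ and viewed, at most 10 in all, crops included, and the job is handed in when it is done.

Besides the shell and the picture viewer there is one more tool, called as name(argument=value, ...) on one line, values as JSON. drive_tool: Moves the arm, as the interface text tells. Its arguments: {"type":"object","properties":{"commands":{"type":"array"},"newtons":{"type":"number"}},"required":["commands"]}

```bash
ls && mkdir -p pics && python3 - <<'E'
from cell import readout,cams
import cv2
for n in("top","side"):
    cv2.imwrite(f"pics/{n}0.png",cams.get_image(n)); i=cams.camera_info(n); print(n,i)
print(readout.observe())
E
```

```text
pics
top {'camera_matrix': array([[418.46697217,   0.        , 325.4133414 ],
       [  0.        , 418.46697217, 195.90428202],
       [  0.        ,   0.        ,   1.        ]]), 'R': array([[ 0.07006835, -0.99752146, -0.00643118],
       [-0.97530692, -0.06715148, -0.21039746],
       [ 0.20944412,  0.02101458, -0.97759478]]), 't': array([0.01402562, 0.58946085, 1.03717114])}
side {'camera_matrix': array([[505.51061344,   0.        , 323.73228733],
       [  0.        , 505.51061344, 205.69136985],
       [  0.        ,   0.        ,   1.        ]]), 'R': array([[-0.91873112, -0.39484649, -0.00542074],
       [-0.26596103,  0.62886999, -0.73060746],
       [ 0.29188673, -0.6697901 , -0.68277621]]), 't': array([0.52909995, 0.17372497, 1.1609015 ])}
{'clock': 0.1, 'joints': array([ 1.12840566,  0.4351736 ,  0.02494203,  1.57400565, -0.01159835,
        1.13400083, -0.07508975]), 'dq': array([-0.00036845, -0.00107548, -0.00023843, -0.00335188,  0.00064781,
        0.00158009,  0.00075196]), 'joint_efforts': array([ 3.01117274e-03, -6.69126821e+01,  9.88060422e-01, -3.15148652e+01,
       -6.06011529e-02,  3.73859808e-02,  8.33006675e-05]), 'position': array([ 0.20811851, -0.58884116,  0.22601065]), 'ee_rot': array([-3.09499272e+00, -5.30895616e-01,  5.66995060e-04]), 'force': array([ 0.25657428,  0.1600429 , -0.47925681]), 'ft_torque': array([-0.01415028, -0.05609797, -0.01195733]), 'gripper_force': 0.0, 'width': 1.0002350249123082}
```

View pics/top0.png

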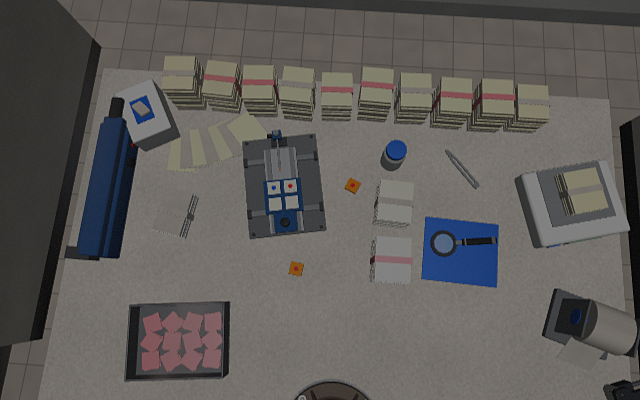

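View pics/side0.png

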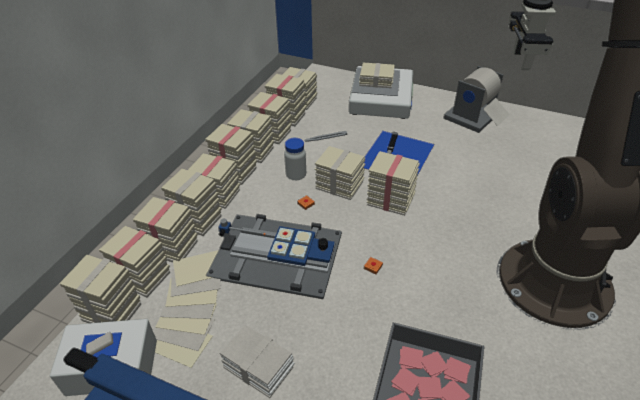

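The top view shows the stage around (285,185), with the knob at (285,222) and dots at (274,187) blue and (290,186) red. The magnifier's lens is at (443,243) with the handle running right to (495,239). The stacks are at (395,203) and (392,260). Orange look-alikes lie at (352,185) and (296,268), outside the carrier, so they are not meant. I'll confirm with enlarged crops.

```bash
cat > h.py <<'E'
import numpy as np
from cell import readout,cams
def ray(n,u,v,z):
    i=cams.camera_info(n);K,R,t=i["camera_matrix"],i["R"],i["t"]
    d=R.T@np.linalg.inv(K)@[u,v,1];c=-R.T@t
    return c+d*(z-c[2])/d[2]
def pix(n,X):
    i=cams.camera_info(n);p=i["camera_matrix"]@(i["R"]@np.array(X)+i["t"]);return p[:2]/p[2]
E
python3 - <<'E'
import cv2
a=cv2.imread("pics/top0.png");b=cv2.imread("pics/side0.png")
r=lambda im,x,y,w,h,s:cv2.resize(im[y:y+h,x:x+w],None,fx=s,fy=s,interpolation=cv2.INTER_CUBIC)
cv2.imwrite("pics/c1.png",r(a,235,120,100,120,5))
cv2.imwrite("pics/c2.png",r(a,365,170,140,120,5))
cv2.imwrite("pics/c3.png",r(b,200,205,150,100,5))
E
```

```text
(no output)
```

View pics/c1.png

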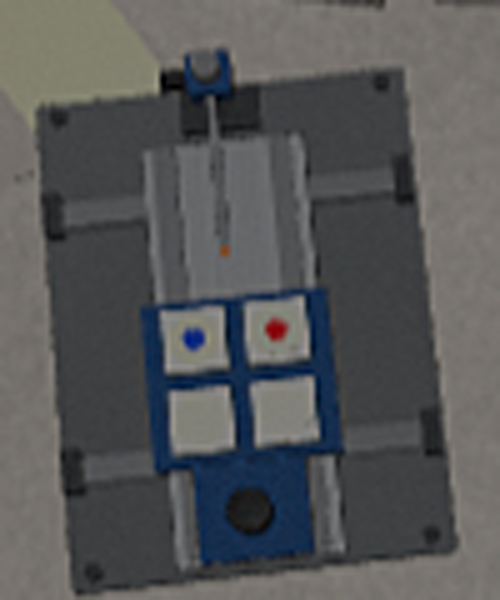

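View pics/c2.png

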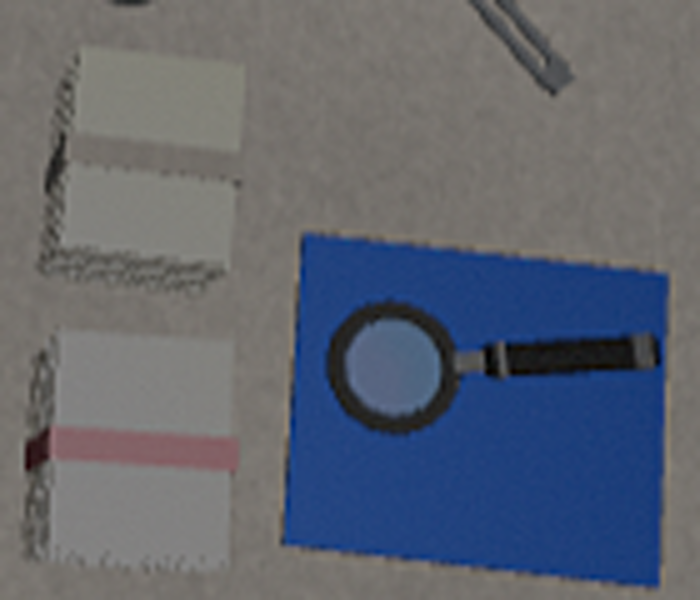

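View pics/c3.png

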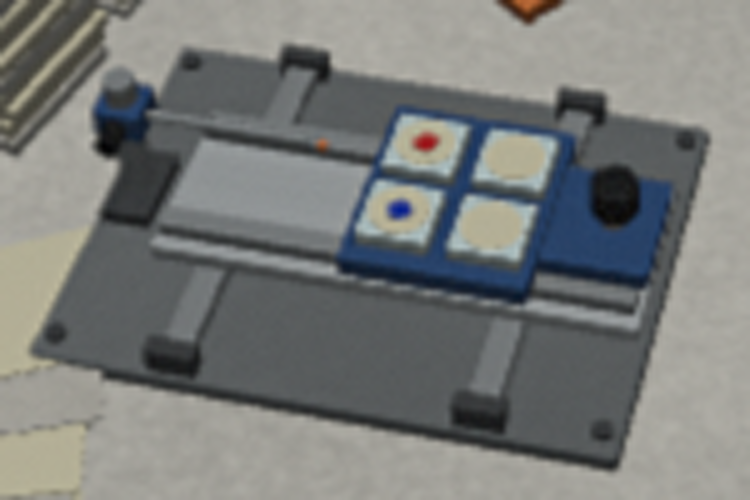

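Crops: blue dot (273.8,187.6), red dot (290.4,185.8), both in carrier nests, with tip (279.8,170.2) and knob (285.2,222.2). The suspect is clearly the red one. Lens centre is (443.4,243.4), handle end (496.5,240.2).

```bash
python3 - <<'E'
from h import *
np.set_printoptions(precision=4,suppress=True)
T=lambda cx,cy,z:ray("top",235+cx/5,120+cy/5,z)
cs=[T(38,107,.012),T(402,70,.012),T(455,548,.012),T(75,593,.012)]
for c in cs:print("corner",c)
ax=(cs[0]+cs[1]-cs[2]-cs[3])/2; ay=(cs[0]+cs[3]-cs[1]-cs[2])/2
print("sizes",np.linalg.norm(ax),np.linalg.norm(ay),"yaw",np.arctan2(ax[1],ax[0]),np.arctan2(-ay[0],ay[1]))
y=np.arctan2(ax[1],ax[0]); X=np.array([np.cos(y),np.sin(y),0])
print("origin from base",sum(cs)/4+X*.025)
tip=T(224,251,.064);k=T(251,511,.076);b=T(194,338,.057);r=T(277,329,.057)
print("tip",tip,"knob",k,"blue",b,"red",r,"dist b-r",np.linalg.norm(b-r))
print("tip side",ray("side",264.2,234.2,.064))
print("blue side",ray("side",200+400/5,205+210/5,.057),"red side",ray("side",200+426/5,205+141/5,.057),"knob side",ray("side",200+614/5,205+183/5,.076))
Y=np.array([-X[1],X[0],0])
for n,p in(("knob",k),("blue",b),("red",r)):print(n,"rel tip",(p-tip)@X,(p-tip)@Y)
M=lambda cx,cy,z:ray("top",365+cx/5,170+cy/5,z)
l=M(392,367,.013);h=M(658,350,.010);print("lens",l,"hend",h,np.linalg.norm((h-l)[:2]),"yaw",np.arctan2(*(l-h)[1::-1]))
for q in((80,45),(245,65),(230,272),(62,255)):print("low",M(*q,.09))
for q in((52,332),(238,345),(230,570),(45,560)):print("high",M(*q,.12))
E
```

```text
corner [0.7395 0.3013 0.012 ]
corner [0.7756 0.097  0.012 ]
corner [0.505  0.0479 0.012 ]
corner [0.4665 0.2506 0.012 ]
sizes 0.2763505041900856 0.2069335553582261 yaw 0.18170928414646614 0.18126129454769915
origin from base [0.6462 0.1787 0.012 ]
tip [0.6483 0.1809 0.064 ] knob [0.5084 0.1526 0.076 ] blue [0.6014 0.1934 0.057 ] red [0.6093 0.1498 0.057 ] dist b-r 0.04429524126397333
tip side [0.6505 0.1796 0.064 ]
blue side [0.6012 0.1958 0.057 ] red side [0.6098 0.1516 0.057 ] knob side [0.5099 0.1578 0.076 ]
knob rel tip -0.142729726073586 -0.0025788756786705026
blue rel tip -0.04388401212690314 0.02070050998703264
red rel tip -0.04396905963962761 -0.02359464963062971
lens [ 0.4896 -0.2686  0.013 ] hend [ 0.509  -0.4118  0.01  ] 0.14447700227787239 yaw 1.7055843833337891
low [ 0.6356 -0.0858  0.09  ]
low [ 0.6308 -0.1709  0.09  ]
low [ 0.5227 -0.1661  0.09  ]
low [ 0.5255 -0.0813  0.09  ]
high [ 0.4825 -0.0749  0.12  ]
high [ 0.4824 -0.1653  0.12  ]
high [ 0.3751 -0.1644  0.12  ]
high [ 0.3736 -0.0765  0.12  ]
```

```bash
cat >> h.py <<'E'
from scipy.spatial.transform import Rotation as Ro
def go(p,yaw):
    "shift (cm) and turn in tool axes to reach world p, tool straight down, tool x at yaw"
    s=readout.observe();R=Ro.from_rotvec(s["ee_rot"])
    T=Ro.from_euler('z',yaw)*Ro.from_euler('x',np.pi)
    print("t",round(s["clock"],2),"pos",s["position"].round(4),"yaw",np.arctan2(*R.as_matrix()[1::-1,0]).round(4),"w",round(s["width"],3),"gf",s["gripper_force"],"F",s["force"].round(2))
    print(" turn",(R.inv()*T).as_rotvec().round(4),"shift cm",(R.inv().apply(np.array(p)-s["position"])*100).round(2))
E
python3 -c "
from h import *
y=.1815;X=np.array([np.cos(y),np.sin(y),0]);Y=np.array([-X[1],X[0],0])
k=np.array([.6487,.180,0])-.1405*X-.0018*Y
print(k);k[2]=.16;go(k,y)"
```

```text
[0.51083276 0.15286859 0.        ]
t 0.1 pos [ 0.2081 -0.5888  0.226 ] yaw 0.3398 w 1.0 gf 0.0 F [ 0.26  0.16 -0.48]
 turn [-0.0014  0.0002  0.1583] shift cm [ 53.26 -59.83   6.68]
```

drive_tool(commands=[[[0,0,0.158],[53.3,-59.8,5],1],[[0,0,0.158],[53.3,-59.8,5],1],[[0,0,0.158],[53.3,-59.8,5],1],[[0,0,0.158],[53.3,-59.8,5],1],[[0,0,0.158],[53.3,-59.8,5],1],[[0,0,0.158],[53.3,-59.8,5],1],[[0,0,0.158],[53.3,-59.8,5],1],[[0,0,0.158],[53.3,-59.8,5],1],[[0,0,0.158],[53.3,-59.8,5],1],[[0,0,0.158],[53.3,-59.8,5],1],[[0,0,0.158],[53.3,-59.8,5],1],[[0,0,0.158],[53.3,-59.8,5],1],[[0,0,0.158],[53.3,-59.8,5],1],[[0,0,0.158],[53.3,-59.8,5],1],[[0,0,0.158],[53.3,-59.8,5],1],[[0,0,0.158],[53.3,-59.8,5],1],[[0,0,0.158],[53.3,-59.8,5],1],[[0,0,0.158],[53.3,-59.8,5],1],[[0,0,0.158],[53.3,-59.8,5],1],[[0,0,0.158],[53.3,-59.8,5],1]])

```text
clock: 1.77
position: [0.5124, 0.1594, 0.1764]
ee_rot: [-3.124, -0.294, -0.001]
force: [0.0, 0.8, 0.4]
width: 1.0
gripper_force: 0.0
```

```bash
python3 -c "
from h import *
go([.5108,.1529,.056],.1815)"
```

```text
t 1.77 pos [0.5124 0.1594 0.1764] yaw 0.1878 w 1.0 gf 0.0 F [0.03 0.77 0.45]
 turn [-0.0038 -0.0013  0.0063] shift cm [-0.29  0.65 12.03]
```

drive_tool(commands=[[[0,0,0],[0,0,4],1],[[0,0,0],[0,0,4],1],[[0,0,0],[0,0,4],1],[[0,0,0],[0,0,4],1]])

```text
clock: 2.1
position: [0.5116, 0.1516, 0.1375]
ee_rot: [3.128, 0.284, -0.0]
force: [0.3, 0.2, 0.2]
width: 1.003
gripper_force: 0.0
```

```bash
python3 -c "
from h import *
go([.5108,.1529,.056],.1815)"
```

```text
t 2.1 pos [0.5116 0.1516 0.1375] yaw 0.1811 w 1.003 gf 0.0 F [0.31 0.18 0.24]
 turn [ 0.0003  0.0003 -0.0004] shift cm [-0.05 -0.15  8.15]
```

drive_tool(commands=[[[0,0,0],[0,-0.1,4],1],[[0,0,0],[0,-0.1,6.5],1],[[0,0,0],[0,-0.1,8.1],1],[[0,0,0],[0,-0.1,8.1],0],[[0,0,0],[0,-0.1,8.1],-0.2],[[0,0,0],[0,-0.1,8.1],-0.4],[[0,0,0],[0,-0.1,8.1],-0.6],[[0,0,0],[0,-0.1,8.1],-0.8],[[0,0,0],[0,-0.1,8.1],-1],[[0,0,0],[0,-0.1,8.1],-1],[[0,0,0],[0,-0.1,8.1],-1],[[0,0,0],[0,-0.1,8.1],-1],[[0,0,0],[0,-0.1,8.1],-1]], newtons=20)

```text
clock: 3.18
position: [0.5114, 0.1531, 0.0557]
ee_rot: [3.129, 0.285, -0.0]
force: [-0.7, 0.2, -0.5]
width: 0.325
gripper_force: 0.3
```

```bash
python3 -c "
from h import *
import cv2
im=cams.get_image('top');cv2.imwrite('pics/top1.png',cv2.resize(im[120:240,235:335],None,fx=5,fy=5,interpolation=cv2.INTER_CUBIC))
h=cv2.cvtColor(im,cv2.COLOR_BGR2HSV)
for n,lo,hi in(('red',(0,150,60),(5,255,255)),('red2',(172,150,60),(180,255,255)),('orange',(6,130,60),(22,255,255)),('blue',(115,180,60),(130,255,255))):
    m=cv2.inRange(h,lo,hi)[140:215,255:310];v,u=np.nonzero(m);print(n,len(u),(u.mean()+255,v.mean()+140) if len(u) else '')
go([.5108,.1529,.056],.1815)"
```

```text
red 0 
red2 0 
orange 0 
blue 0 
t 3.23 pos [0.5113 0.1535 0.0557] yaw 0.1819 w 0.28 gf 1.344829648733139 F [-0.45  2.69  0.41]
 turn [-0.0004 -0.      0.0004] shift cm [-0.06  0.05 -0.03]
```

View pics/top1.png

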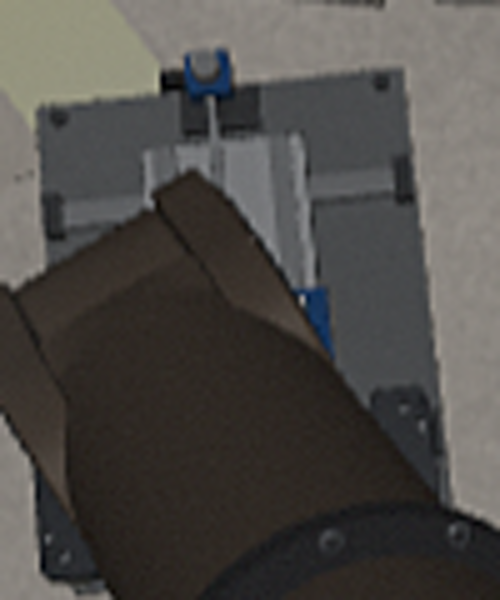

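drive_tool(commands=[[[0,0,0],[0,0,0],-1],[[0,0,0],[0,0,0],-1],[[0,0,0],[0,0,0],-1],[[0,0,0],[0.6,0.3,0],-1],[[0,0,0],[1.2,0.6,0],-1],[[0,0,0],[1.8,0.9,0],-1],[[0,0,0],[2.4,1.2,0],-1],[[0,0,0],[3.0,1.5,0],-1],[[0,0,0],[3.5,1.8,0],-1],[[0,0,0],[4,2,0],-1],[[0,0,0],[4.3,2.2,0],-1],[[0,0,0],[4.3,2.2,0],-1],[[0,0,0],[4.3,2.2,0],-1],[[0,0,0],[4.3,2.2,0],-1]])

```text
clock: 4.4
position: [0.5582, 0.1387, 0.0558]
ee_rot: [3.128, 0.284, 0.001]
force: [2.0, -1.0, 0.6]
width: 0.253
gripper_force: 20.0
```

```bash
python3 -c "
from h import *
import cv2
im=cams.get_image('side');cv2.imwrite('pics/side1.png',cv2.resize(im[215:275,220:320],None,fx=8,fy=8,interpolation=cv2.INTER_CUBIC))
go([.5108,.1529,.056],.1815)
y=.1815;X=np.array([np.cos(y),np.sin(y),0]);Y=np.array([-X[1],X[0],0]);t=np.array([.6495,.18,.063])
for d in (t,t-[0,0,.006],t-[0,0,.006]+.01*X,t-[0,0,.006]+.01*Y): print(pix('side',d),((pix('side',d)-[220,215])*8).round())
"
```

```text
t 4.45 pos [0.558  0.1387 0.0557] yaw 0.1813 w 0.252 gf 19.999967515468597 F [ 1.82 -1.54  0.46]
 turn [ 0.0006 -0.0005 -0.0002] shift cm [-4.38 -2.24 -0.03]
[264.51858344 234.71759371] [356. 158.]
[264.73606403 236.47835432] [358. 172.]
[260.68610628 235.8078249 ] [325. 166.]
[263.43135192 239.50948073] [347. 196.]
```

View pics/side1.png

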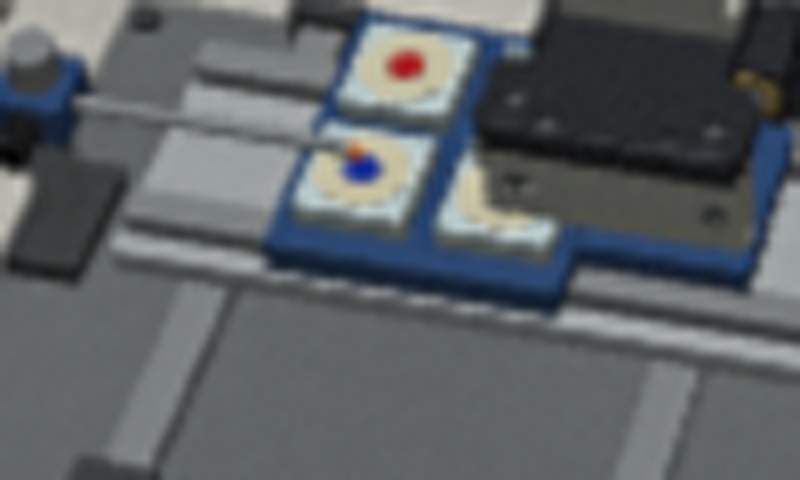

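The blue dot, at crop (361,167), sits directly under the orange cone at (356,153), about 2 mm off in y. I'll nudge it, pause, then move 44 mm to red.

drive_tool(commands=[[[0,0,0],[0,-0.1,0],-1],[[0,0,0],[0,-0.15,0],-1],[[0,0,0],[0,-0.15,0],-1],[[0,0,0],[0,-0.15,0],-1],[[0,0,0],[0,-0.15,0],-1],[[0,0,0],[0,-0.15,0],-1],[[0,0,0],[0,-0.15,0],-1],[[0,0,0],[0,-0.15,0],-1],[[0,0,0],[0,-0.15,0],-1],[[0,0,0],[0,-0.15,0],-1]])

```text
clock: 5.28
position: [0.5573, 0.1409, 0.0557]
ee_rot: [-3.128, -0.285, 0.0]
force: [1.5, 0.4, 1.2]
width: 0.256
gripper_force: 20.0
```

drive_tool(commands=[[[0,0,0],[0,-0.6,0],-1],[[0,0,0],[0,-1.2,0],-1],[[0,0,0],[0,-1.8,0],-1],[[0,0,0],[0,-2.4,0],-1],[[0,0,0],[0,-3,0],-1],[[0,0,0],[0,-3.6,0],-1],[[0,0,0],[0,-4.1,0],-1],[[0,0,0],[0,-4.4,0],-1],[[0,0,0],[0,-4.4,0],-1],[[0,0,0],[0,-4.4,0],-1],[[0,0,0],[0,-4.4,0],-1],[[0,0,0],[0,-4.4,0],-1],[[0,0,0],[0,-4.4,0],-1],[[0,0,0],[0,-4.4,0],-1]])

```text
clock: 6.45
position: [0.5494, 0.1839, 0.0557]
ee_rot: [-3.129, -0.285, 0.0]
force: [-0.7, 2.7, 2.0]
width: 0.253
gripper_force: 20.0
```

```bash
python3 -c "
from h import *
import cv2
im=cams.get_image('side');cv2.imwrite('pics/side2.png',cv2.resize(im[215:275,220:320],None,fx=8,fy=8,interpolation=cv2.INTER_CUBIC))
go([.5108,.1529,.056],.1815)"
```

```text
t 6.5 pos [0.5494 0.1839 0.0557] yaw 0.1815 w 0.258 gf 20.000196397304535 F [-0.69  1.32  1.83]
 turn [-0.      0.0002 -0.    ] shift cm [-4.35  2.35 -0.03]
```

View pics/side2.png

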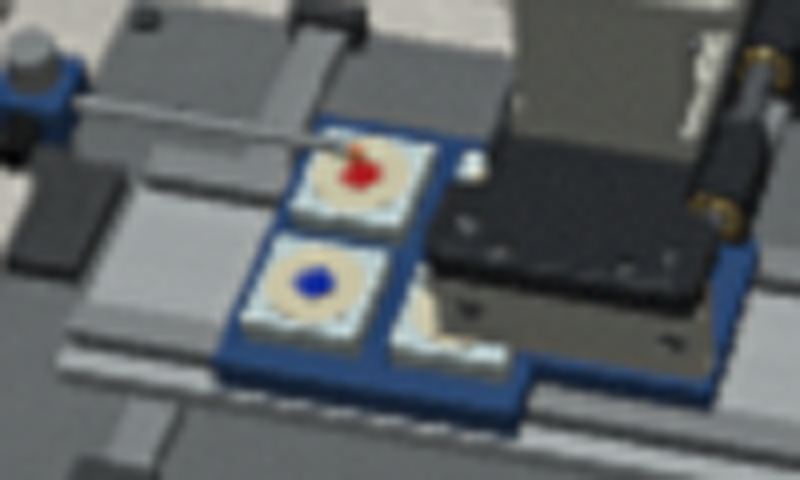

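The red dot, at (360,173), is directly below the cone, as predicted by (358,172). Release, lift, and go to the magnifier.

drive_tool(commands=[[[0,0,0],[0,0,0],-0.3],[[0,0,0],[0,0,0],0],[[0,0,0],[0,0,0],0.4],[[0,0,0],[0,0,0],0.7],[[0,0,0],[0,0,0],0.7],[[0,0,0],[0,0,-2],0.7],[[0,0,0],[0,0,-5],0.7],[[0,0,0],[0,0,-9],0.7],[[0,0,0],[0,0,-13],0.7],[[0,0,0],[0,0,-13.5],0.7],[[0,0,0],[0,0,-13.5],0.7]])

```text
clock: 7.42
position: [0.5512, 0.1849, 0.194]
ee_rot: [-3.127, -0.285, -0.009]
force: [-1.0, -0.8, -0.5]
width: 0.851
gripper_force: 0.0
```

```bash
python3 -c "
from h import *
go([.5003,-.348,.12],1.7056)
go([.5003,-.348,.19],1.7056)
print(readout.observe()['joints'].round(2))
import cv2;im=cams.get_image('side');cv2.imwrite('pics/side3.png',cv2.resize(im[120:280,220:450],None,fx=3.4,fy=3.4,interpolation=cv2.INTER_CUBIC))"
```

```text
t 7.42 pos [0.5512 0.1849 0.194 ] yaw 0.1815 w 0.851 gf 0.0 F [-1.02 -0.75 -0.47]
 turn [ 0.0039 -0.0056 -1.5241] shift cm [-14.67  51.5    7.26]
t 7.42 pos [0.5512 0.1849 0.194 ] yaw 0.1815 w 0.851 gf 0.0 F [-1.02 -0.75 -0.47]
 turn [ 0.0039 -0.0056 -1.5241] shift cm [-14.63  51.49   0.26]
[-0.14  0.42 -0.38  1.71  0.18  1.04 -1.97]
```

View pics/side3.png

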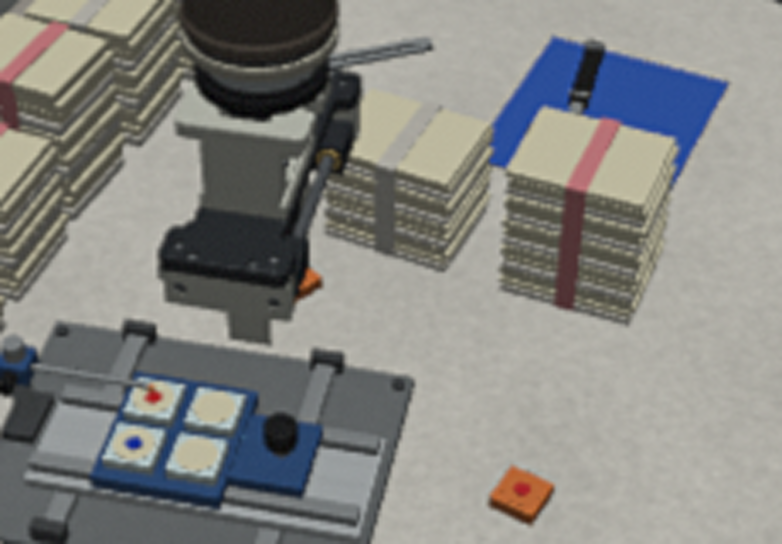

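Red stays under the tip at crop (152,396). The handle is visible from (595,45) to (580,105), between the stacks and the far mat edge.

drive_tool(commands=[[[0,0,-1.524],[-14.6,51.5,0],0.7],[[0,0,-1.524],[-14.6,51.5,0],0.7],[[0,0,-1.524],[-14.6,51.5,0],0.7],[[0,0,-1.524],[-14.6,51.5,0],0.7],[[0,0,-1.524],[-14.6,51.5,0],0.7],[[0,0,-1.524],[-14.6,51.5,0],0.7],[[0,0,-1.524],[-14.6,51.5,0],0.7],[[0,0,-1.524],[-14.6,51.5,0],0.7],[[0,0,-1.524],[-14.6,51.5,0],0.7],[[0,0,-1.524],[-14.6,51.5,0],0.7],[[0,0,-1.524],[-14.6,51.5,0],0.7],[[0,0,-1.524],[-14.6,51.5,0],0.7],[[0,0,-1.524],[-14.6,51.5,0],0.7],[[0,0,-1.524],[-14.6,51.5,0],0.7],[[0,0,-1.524],[-14.6,51.5,0],0.7],[[0,0,-1.524],[-14.6,51.5,0],0.7],[[0,0,-1.524],[-14.6,51.5,0],0.7]])

```text
clock: 8.88
position: [0.4988, -0.3471, 0.1894]
ee_rot: [-2.064, -2.365, -0.001]
force: [-0.6, 0.5, -0.1]
width: 0.851
gripper_force: 0.0
```

```bash
python3 -c "
from h import *
f=lambda x,y,z:ray('side',220+x/3.4,120+y/3.4,z)
print(f(595,45,.017),f(580,105,.017))
go([.5003,-.348,.006],1.7056)
print(readout.observe()['joints'].round(2))"
```

```text
[ 0.50706199 -0.39858131  0.017     ] [ 0.4919523  -0.30677518  0.017     ]
t 8.88 pos [ 0.4988 -0.3471  0.1894] yaw 1.7066 w 0.851 gf 0.0 F [-0.57  0.49 -0.08]
 turn [-0.0012 -0.0023  0.001 ] shift cm [-0.16  0.16 18.34]
[ 0.92  0.51 -0.58  1.63  0.3   1.1   0.39]
```

drive_tool(commands=[[[0,0,0],[-0.1,0.1,4],0.7],[[0,0,0],[-0.1,0.1,8],0.7],[[0,0,0],[-0.1,0.1,12],0.7],[[0,0,0],[-0.1,0.1,15],0.7],[[0,0,0],[-0.1,0.1,17],0.7],[[0,0,0],[-0.1,0.1,18],0.5],[[0,0,0],[-0.1,0.1,18.3],0.3],[[0,0,0],[-0.1,0.1,18.3],0.1],[[0,0,0],[-0.1,0.1,18.3],-0.1],[[0,0,0],[-0.1,0.1,18.3],-0.3],[[0,0,0],[-0.1,0.1,18.3],-0.45],[[0,0,0],[-0.1,0.1,18.3],-0.6],[[0,0,0],[-0.1,0.1,18.3],-0.75],[[0,0,0],[-0.1,0.1,18.3],-1],[[0,0,0],[-0.1,0.1,18.3],-1],[[0,0,0],[-0.1,0.1,18.3],-1],[[0,0,0],[-0.1,0.1,18.3],-1],[[0,0,0],[-0.1,0.1,18.3],-1],[[0,0,0],[-0.1,0.1,18.3],-1]], newtons=50)

```text
clock: 10.47
position: [0.5004, -0.3499, 0.0081]
ee_rot: [2.066, 2.366, 0.0]
force: [-0.0, -0.5, 6.7]
width: 0.189
gripper_force: 49.9
```

```bash
python3 -c "
from h import *
go([.5003,-.348,.006],1.7056)"
```

```text
t 10.47 pos [ 0.5004 -0.3499  0.0081] yaw 1.7057 w 0.189 gf 49.85539734363556 F [-0.   -0.51  6.67]
 turn [0.0006 0.0005 0.0001] shift cm [0.19 0.01 0.21]
```

drive_tool(commands=[[[0,0,0],[0,0,-0.5],-1],[[0,0,0],[0,0,-1.5],-1],[[0,0,0],[0,0,-3],-1],[[0,0,0],[0,0,-5],-1],[[0,0,0],[0,0,-7],-1],[[0,0,0],[0,0,-9],-1],[[0,0,0],[0,0,-11],-1],[[0,0,0],[0,0,-13],-1],[[0,0,0],[0,0,-15],-1],[[0,0,0],[0,0,-17],-1],[[0,0,0],[0,0,-19],-1],[[0,0,0],[0,0,-20],-1],[[0,0,0],[0,0,-20],-1],[[0,0,0],[0,0,-20],-1]])

```text
clock: 11.63
position: [0.4998, -0.3497, 0.2076]
ee_rot: [2.067, 2.366, -0.0]
force: [0.2, -0.4, -1.1]
width: 0.189
gripper_force: 49.9
```

```bash
python3 -c "
from h import *
p=np.array([.6490,.1800])+.08*np.array([.1344,-.9909])
go([*p,.2055],1.7056)
s=readout.observe();print(s['ft_torque'],s['width'])
import cv2
c=np.array([.5004-.1344*.08,-.3499+.9909*.08,.21]);print('pred lens px',pix('top',c),pix('side',c))
cv2.imwrite('pics/s4.png',cams.get_image('side'));cv2.imwrite('pics/t4.png',cams.get_image('top'))"
```

```text
t 11.63 pos [ 0.4998 -0.3497  0.2076] yaw 1.7057 w 0.189 gf 49.85091805458069 F [ 0.21 -0.4  -1.1 ]
 turn [-0.0001  0.0003  0.0001] shift cm [42.49 21.91  0.2 ]
[-0.05496828 -0.07900683  0.03143199] 0.18926396812863658
pred lens px [468.21861628 234.60555692] [393.42044213 100.15135222]
```

drive_tool(commands=[[[0,0,0],[1.3,0.7,0],-1],[[0,0,0],[3.9,2,0],-1],[[0,0,0],[6.6,3.4,0],-1],[[0,0,0],[9.6,4.9,0],-1],[[0,0,0],[12.6,6.5,0],-1],[[0,0,0],[15.6,8,0],-1],[[0,0,0],[18.6,9.6,0],-1],[[0,0,0],[21.6,11.1,0],-1],[[0,0,0],[24.6,12.7,0],-1],[[0,0,0],[27.6,14.2,0],-1],[[0,0,0],[30.6,15.8,0],-1],[[0,0,0],[33.6,17.3,0],-1],[[0,0,0],[36.6,18.9,0],-1],[[0,0,0],[39.2,20.2,0],-1],[[0,0,0],[41.2,21.3,0],-1],[[0,0,0],[42.3,21.9,0],-1],[[0,0,0],[42.3,21.9,0],-1],[[0,0,0],[42.3,21.9,0],-1],[[0,0,0],[42.3,21.9,0],-1]])

```text
clock: 13.32
position: [0.6598, 0.097, 0.2071]
ee_rot: [2.068, 2.364, -0.003]
force: [0.3, -0.1, -1.5]
width: 0.186
gripper_force: 49.9
```

```bash
python3 -c "
from h import *
import cv2
p=np.array([.6490,.1800])+.0815*np.array([.1344,-.9909])
go([*p,.14],1.7056);print(readout.observe()['joints'].round(2))"
```

```text
t 13.32 pos [0.6598 0.097  0.2071] yaw 1.7042 w 0.186 gf 49.85078752040863 F [ 0.3  -0.14 -1.46]
 turn [-0.0013  0.0014 -0.0014] shift cm [0.23 0.06 6.7 ]
[ 0.15  0.6  -0.62  1.44  0.36  1.21 -0.38]
```

drive_tool(commands=[[[0,0,0],[0.1,0,1.5],-1],[[0,0,0],[0.1,0,3.5],-1],[[0,0,0],[0.1,0,5.5],-1],[[0,0,0],[0.1,0,7.5],-1],[[0,0,0],[0.1,0,8.7],-1],[[0,0,0],[0.1,0,8.7],-1],[[0,0,0],[0.1,0,8.7],-1],[[0,0,0],[0.1,0,8.7],-1],[[0,0,0],[0.1,0,8.7],-1]])

```text
clock: 14.07
position: [0.6608, 0.0999, 0.1223]
ee_rot: [2.066, 2.365, 0.003]
force: [-0.0, 0.1, -1.8]
width: 0.185
gripper_force: 49.9
```

```bash
python3 -c "
from h import *
import cv2
go([.66,.0992,.0897],1.7056)
r=lambda n:cams.get_image(n)
a=r('top');b=r('side')
L=np.array([.649,.18,.125])
pt=pix('top',L);ps=pix('side',L);print(pt,ps)
A=a[130:205,240:320];B=b[175:250,220:300]
f=lambda i:cv2.resize(i,(400,375),interpolation=cv2.INTER_CUBIC)
cv2.imwrite('pics/f.png',np.clip(np.hstack([f(A),f(B)])*1.5,0,255).astype('uint8'))"
```

```text
t 14.07 pos [0.6608 0.0999 0.1223] yaw 1.7053 w 0.185 gf 49.85099494457245 F [-0.01  0.1  -1.8 ]
 turn [ 0.0022 -0.0001 -0.0003] shift cm [-0.06 -0.1   3.26]
[277.46058306 163.40869263] [262.37518305 215.84504598]
```

View pics/f.png

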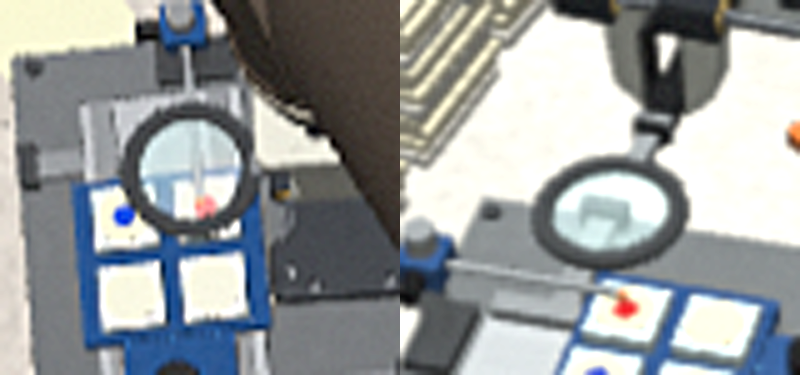

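Composite: lens frame centre is at top (277.6,163.9) and side (261.9,217.1), and it looks level. The red dot is still under the tip.

```bash
python3 -c "
from h import *
P=[]
q=[]
for n,p in(('top',(277.6,163.9)),('side',(261.9,217.1))):
    i=cams.camera_info(n);P.append(i['camera_matrix']@np.c_[i['R'],i['t']]);q.append(np.array(p,float).reshape(2,1))
    print(n,[ray(n,*p,z).round(4) for z in(.117,.122)])
import cv2;X=cv2.triangulatePoints(P[0],P[1],*q);print('lens',(X[:3]/X[3]).T)
q=[np.array(p,float).reshape(2,1) for p in((279.8,170.2),(264.4,234.2))]
X=cv2.triangulatePoints(P[0],P[1],*q);print('tip',(X[:3]/X[3]).T)"
```

```text
top [array([0.65  , 0.1807, 0.117 ]), array([0.6486, 0.18  , 0.122 ])]
side [array([0.6526, 0.1771, 0.117 ]), array([0.6498, 0.1814, 0.122 ])]
lens [[0.64980041 0.18038522 0.12081955]]
tip [[0.648531   0.18089165 0.06579694]]
```

drive_tool(commands=[[[0,0,0],[0,-0.1,0.5],-1],[[0,0,0],[0,-0.1,1],-1],[[0,0,0],[0,-0.1,1.5],-1],[[0,0,0],[0,-0.1,2],-1],[[0,0,0],[0,-0.1,2.5],-1],[[0,0,0],[0,-0.1,2.9],-1],[[0,0,0],[0,-0.1,3.1],-1],[[0,0,0],[0,-0.1,3.1],-1],[[0,0,0],[0,-0.1,3.1],-1],[[0,0,0],[0,-0.1,3.1],-1],[[0,0,0],[0,-0.1,3.1],-1],[[0,0,0],[0,-0.1,3.1],-1],[[0,0,0],[0,-0.1,3.1],-1],[[0,0,0],[0,-0.1,3.1],-1]])

```text
clock: 15.33
position: [0.6591, 0.0997, 0.0899]
ee_rot: [2.067, 2.366, 0.0]
force: [0.0, 0.9, -1.6]
width: 0.187
gripper_force: 49.9
```

```bash
python3 -c "
from h import *
from cell import job
go([.66,.0992,.0897],1.7056);s=readout.observe();print(abs(s['dq']).max())
if abs(s['position'][2]-.0908)<.003 and abs(s['force']).max()<4: print(job.sign_off())"
```

```text
t 15.33 pos [0.6591 0.0997 0.0899] yaw 1.7057 w 0.187 gf 49.85089123249054 F [ 0.04  0.86 -1.62]
 turn [0.0002 0.0001 0.0001] shift cm [-0.06  0.08  0.02]
0.0032749563067823867
the job is handed in; nothing more can be done
None
```

I paused the blue dot under the tip, left the red dot there, then handed in with the magnifier held still over the tip, lens within about 2 mm of centre and about 12 mm above the rod by my measurements; the judge's verdict was not shown.

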